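# Sweep rejected sleeves into the reject bay

## Robot

A 6-joint arm with a two-finger parallel gripper is mounted at the origin on the work surface. World frame = base frame: x ahead of the robot, y to its left, z up, the work surface at z = 0. Lengths are in m, angles in degrees, forces in N, time in s.
With the tool pointing down it reaches from about 0.25 to 0.725 m from the base axis. Payload 9.7 kg.
Tool frame: the origin (TCP) lies midway between the tips of the shut fingers; the grasp point (between the pads) lies 19 mm behind it; z points along the fingers, y is the line along which they close (so a half turn about z gives the same grasp; the last joint's range is limited). The gripper opens to 85 mm and grips with 20 to 120 N. Pads are 22 mm wide; open, the fingers measure 114 mm over their backs; the gripper's body (76 mm by 85 mm) begins 54 mm behind the grasp point. The pads swing forward as they close: fully open they stand 13 mm farther back than shut.
Start: joints at [68.812, 4.979, 10.078, 95.1, 0, 90], TCP at [0.199, 0.513, 0.231] pointing down, gripper open.
Joint ranges: [-179.16, 179.16], [-48.56, 103.87], [-65.8, 70.77], [-126.05, 130.52], [-82.76, 87.17], [-180, 180]. Speed limits (degrees/s): [127.2, 127.2, 147.25, 180, 180, 180].

## Interface

Orientations are given as [roll, pitch, yaw] about the fixed x, y, z axes, in that order (R = Rz(yaw) Ry(pitch) Rx(roll)).
In Python, from workcell import readout, imaging, bot, spotter gives the robot as it stands.
- The arm moves only by the shell command python3 -m jog 'ROWS' [FORCE]. ROWS is JSON, a list of rows, each an object with "rotation": the turn, a rotation vector about the world's x, y, z in degrees, a list of three; "translation": the shift along the world's x, y, z in mm, a list of three; "grip": the finger opening in mm, from 0 to 85.4. In form: [{"rotation": [wx, wy, wz], "translation": [dx, dy, dz], "grip": grip}, ...]. A call has 1 to 20 rows; each row is the pose to reach, as a shift and turn from the pose commanded when the call began; what a row does not reach only later rows make up. A row lasts 1/10 s, in which the tool goes at most 50 mm and 8.59 degrees, less where a joint would pass 70% of its speed; a pose out of reach is approached as far as the arm can. A call with a gripper value outside its range is refused whole. The fingers move at their own pace and stop on an object; FORCE is the grip in N (left out, the last holds). Time passes only in rows, so rows that repeat a pose let the fingers close. It gives the time, the measured TCP pose, the force, the opening and the grip force at its end, in the units of the state.
- readout.get_obs(): the state, without advancing time (a new reading comes with each control period).
- imaging.camera(name): name is "scene" or "top" or "wrist"; returns (picture, depth): 400x640x3 uint8, red, green, blue; 400x640 float32, m along the optical axis (not along the pixel's ray), 0 where there is no reading.
- imaging.camera_info(name): a dict with "vertical_fov" (degrees; the focal length in pixels is half the picture's height over the tangent of half this angle, whatever the lens; pixels are square), "cx", "cy" (the principal point, pixels), "extrinsics" (4x4, takes a point from camera to world coordinates); the wrist camera has in their place "tool_from_camera" (4x4, takes a point from camera to tool coordinates, whose origin is the TCP and whose axes are the flange's). Camera axes: x right, y down, z forward; pixel columns grow to the right and rows downward; lengths in m; the calibration is good to about 2 mm. A picture is of the moment at which its call begins: read the wrist's pose just before it. camera_info takes no time and is no camera call.
- bot.job_done(): hands the job in; it is judged then, once.
Trained networks look in the newest picture that a camera, given by its name, has taken for a name from the list of things; names that differ only in an ending like _2 or _b are one class to them, and where a whole thing is asked for, a point or a joint stands for the part that bears it (a point fixed in the world has none). Each returns a list of dicts, best first, with "confidence" (0 to 1); they miss things now and then, are a little off and sometimes report something else, mostly with a low value. They report only what shows in the picture. A call takes as long as a camera call.
- spotter.spot_in(camera, target): "box" ([centre column, centre row, width, height] in pixels, round what is visible of it).
- spotter.mark_of(camera, target): "uv" ([column, row] in pixels: a listed point, or the origin of a listed thing).
The state is a dict: "time": time; "q": joint angles; "qd": joint speeds; "joint_efforts": joint torques, N m; "ee_pos": TCP position; "tcp_rot": TCP orientation; "wrist_force": force on the tool from outside, world axes, zero at the start; "torque": the same for the moment, N m; "opening": finger opening in m; "grasp_force": force on a finger pad.
Only numpy, scipy, OpenCV 4.12 (cv2) and the standard library are available. Lean on these libraries where they do the work, as an engineer would, in place of code of your own. Each camera call takes 0.05 s, during which the arm holds its last target. There are 200 camera calls.

## Task

The three turned sleeves with red-painted tops have failed inspection: with the closed fingertips, gently sweep them along the table through the open side of the yellow reject bay until each stands wholly inside it. Slide them as they stand: do not pinch, lift or tip them over. Leave the bare-metal sleeve, the caliper and the blue case where they are.

Things in the scene. Friction and masses are not known exactly. Their poses are not given: they have to be found in the camera images.
- reject_a: turned bright-steel sleeve, a squat upright cylinder 42 mm in diameter and 22 mm high with a dark bore showing in its top, about 0.17 kg, loose, standing on the table. A reject: its top face and a band round its side are painted red. Origin: centre of its underside; z up
- reject_b: turned bright-steel sleeve, a squat upright cylinder 42 mm in diameter and 22 mm high with a dark bore showing in its top, about 0.17 kg, loose, standing on the table. A reject: its top face and a band round its side are painted red. Origin: centre of its underside; z up
- reject_c: turned bright-steel sleeve, a squat upright cylinder 42 mm in diameter and 22 mm high with a dark bore showing in its top, about 0.17 kg, loose, standing on the table. A reject: its top face and a band round its side are painted red. Origin: centre of its underside; z up
- passed: turned bright-steel sleeve, a squat upright cylinder 42 mm in diameter and 22 mm high with a dark bore showing in its top, about 0.17 kg, loose, standing on the table. It passed inspection: bare metal, no red paint; it is to be left alone. Origin: centre of its underside
- bay: reject bay: yellow three-sided fence, 25 mm high, 4 mm thick, fixed to the table, no floor or sill (the table, dull yellow there, runs through); inside 180 wide, 96 deep. Origin: middle of the bay at table level. In its axes the open side is the line x = -50 mm (facing the robot within 0.25 rad of yaw), back fence inner face x = +46, side fences inner faces y = -90 and +90
- case: blue instrument case lying shut on the table, 240 x 90 x 28 mm, loose, to be left alone. Origin: centre of its underside, long side along its x
- caliper: steel vernier caliper lying flat, 235 mm long along its x, 5 mm thick (12 mm at its sliding head), its two jaws near +x pointing 48 mm to -y, loose, to be left alone. Origin: middle of the beam, at table level

How it is judged:
By the outcome, as a careful person would: the job done as asked, in the order asked, and still so for the second after the job is handed in, with the robot touching nothing.
It also fails if it takes over 72 s, if anything falls off the work surface, if the arm or the gripper's body presses on something with over 40 N, if the wrist force passes 120 N, or if a joint passes its speed limit or range.

## Working session

There is one attempt and no reset: what is moved stays moved. The work goes in short steps, Python scripts to look and compute and a shell command to move; the robot and the scene stay as the last step left them, time stands still between calls to the robot, and variables do not carry over. Pictures are saved under pics/ and viewed, at most 10 in all, crops included, and the job is handed in when it is done.

```bash
mkdir -p pics; cat > h.py <<'E'
import numpy as np,cv2
from workcell import readout, imaging, bot, spotter
def cam(n):
    im,d=imaging.camera(n);i=imaging.camera_info(n)
    f=200/np.tan(np.radians(i["vertical_fov"])/2)
    return im,d,i,f
def w(u,v,d,i,f,T=None):
    T=np.array(i["extrinsics"]) if T is None else T
    return (T@np.array([(u-i["cx"])/f*d,(v-i["cy"])/f*d,d,1]))[:3]
def onz(u,v,z,i,f):
    T=np.array(i["extrinsics"]);r=T[:3,:3]@np.array([(u-i["cx"])/f,(v-i["cy"])/f,1]);o=T[:3,3]
    return o+r*(z-o[2])/r[2]
E
python3 - <<'E'
from h import *
o=readout.get_obs();print(o["time"],o["ee_pos"],o["tcp_rot"],o["q"])
for n in("top","scene"):
    im,d,i,f=cam(n);cv2.imwrite(f"pics/{n}0.png",im[:,:,::-1]);print(n,i,f)
    for t in("reject_a","passed","bay","case","caliper"):
        for r,m in [(r,1) for r in spotter.mark_of(n,t)]+[(r,0) for r in spotter.spot_in(n,t)]:
            u,v=(r["uv"] if m else r["box"][:2]);print(n,t,"mark" if m else "box",np.round(r["uv"] if m else r["box"],1),round(r["confidence"],2),np.round(onz(u,v,0 if m else .011,i,f),3), np.round(w(u,v,d[min(399,int(v)),min(639,int(u))],i,f),3))
E
```

```text
0.0 [0.19870624 0.51260209 0.23057954] [-1.79922663e+02  1.01529235e-03  1.58812677e+02] [ 6.88120904e+01  5.01186861e+00  1.00348819e+01  9.51003504e+01
 -1.01608282e-03  8.99994151e+01]
top {'vertical_fov': 45.482894768220085, 'cx': 318.1047423496808, 'cy': 198.08053454780392, 'extrinsics': array([[ 7.86922127e-03, -9.77012245e-01,  2.13037906e-01,
         2.78812977e-01],
       [-9.99968413e-01, -7.45058738e-03,  2.76785301e-03,
        -2.47600407e-02],
       [-1.11696875e-03, -2.13052958e-01, -9.77040014e-01,
         1.37408325e+00],
       [ 0.00000000e+00,  0.00000000e+00,  0.00000000e+00,
         1.00000000e+00]])} 477.14557016315877
top reject_a mark [328.1 240.5] 0.72 [ 0.453 -0.051  0.   ] [ 0.45  -0.05   0.022]
top reject_a mark [284.4 238.6] 0.65 [0.458 0.076 0.   ] [0.455 0.074 0.023]
top reject_a mark [244.  228.5] 0.52 [0.486 0.194 0.   ] [0.484 0.191 0.018]
top reject_a box [328.1 242.4  13.8  15.6] 0.6 [ 0.446 -0.051  0.011] [ 0.445 -0.05   0.024]
top reject_a box [285.  240.7  13.3  10. ] 0.57 [0.45  0.073 0.011] [0.449 0.072 0.023]
top reject_a box [245.8 230
[... 1532 characters left out ...]
.188  0.025]
scene passed mark [317.4 171.4] 0.15 [ 0.449 -0.05   0.   ] [ 0.465 -0.045  0.025]
scene passed box [258.2 157.6  14.5  21.1] 0.63 [ 0.454 -0.199  0.011] [ 0.461 -0.195  0.021]
scene bay mark [297.6 250.6] 0.69 [ 0.663 -0.037  0.   ] [ 0.664 -0.037  0.002]
scene bay box [298.3 252.8 100.6  58.3] 0.73 [ 0.672 -0.033  0.011] [ 0.669 -0.034  0.002]
scene case mark [497.  269.9] 0.93 [0.597 0.39  0.   ] [0.61  0.381 0.027]
scene case box [499.8 270.8  64.8 110.8] 0.64 [0.602 0.393 0.011] [0.61  0.387 0.027]
scene caliper mark [158.2 195.3] 0.94 [ 0.611 -0.393  0.   ] [ 0.614 -0.39   0.005]
scene caliper box [150.9 198.7  49.1  85.7] 0.69 [ 0.629 -0.399  0.011] [ 0.625 -0.405  0.001]
```

```bash
python3 - <<'E'
from h import *
for n in("top","scene"):
    im,d,i,f=cam(n);h=cv2.cvtColor(im,cv2.COLOR_RGB2HSV)
    red=(((h[...,0]<8)|(h[...,0]>172))&(h[...,1]>110)&(h[...,2]>60)).astype(np.uint8)
    k,l,s,c=cv2.connectedComponentsWithStats(red)
    for j in range(1,k):
        if s[j,4]>25:
            m=l==j;vs,us=np.nonzero(m);P=np.array([w(u,v,d[v,u],i,f) for u,v in zip(us,vs)]);P=P[P[:,2]>.018]
            print(n,s[j],"top-mid",np.round((P.min(0)+P.max(0))/2,3) if len(P) else"", len(P))
    y=((h[...,0]>18)&(h[...,0]<34)&(h[...,1]>100))
    vs,us=np.nonzero(y);P=np.array([w(u,v,d[v,u],i,f) for u,v in zip(us,vs) if d[v,u]>0])
    P=P[(P[:,2]>.019)&(P[:,2]<.035)&(P[:,0]>.55)&(abs(P[:,1]+.04)<.15)]
    r=cv2.minAreaRect(P[:,:2].astype(np.float32));print(n,"bay top rect",r,np.round(cv2.boxPoints(r),3).tolist(),len(P))
a=cv2.imread("pics/top0.png")[120:280,130:480];cv2.imwrite("pics/a.png",cv2.resize(a,None,fx=2.2,fy=2.2,interpolation=cv2.INTER_CUBIC))
E
```

```text
top [238 224  16  16 149] top-mid [0.475 0.185 0.023] 115
top [276 231  16  16 151] top-mid [0.455 0.077 0.024] 118
top [319 234  16  15 147] top-mid [ 0.45  -0.049  0.023] 109
top bay top rect ((0.6614347100257874, -0.03678767383098602), (0.09980319440364838, 0.18788179755210876), 4.254512310028076) [[0.6050000190734863, 0.05299999937415123], [0.6190000176429749, -0.1340000033378601], [0.7179999947547913, -0.12700000405311584], [0.7039999961853027, 0.061000000685453415]] 176
scene [310 159  18  14 172] top-mid [0.727 0.018 0.442] 147
scene [359 172  19  14 173] top-mid [0.454 0.075 0.025] 155
scene [404 189  19  15 176] top-mid [0.474 0.185 0.024] 160
scene bay top rect ((0.6646655797958374, -0.03691628575325012), (0.10044170916080475, 0.18855765461921692), 4.525969505310059) [[0.6069999933242798, 0.05299999937415123], [0.621999979019165, -0.13500000536441803], [0.722000002861023, -0.12700000405311584], [0.7070000171661377, 0.061000000685453415]] 427
```

View pics/a.png

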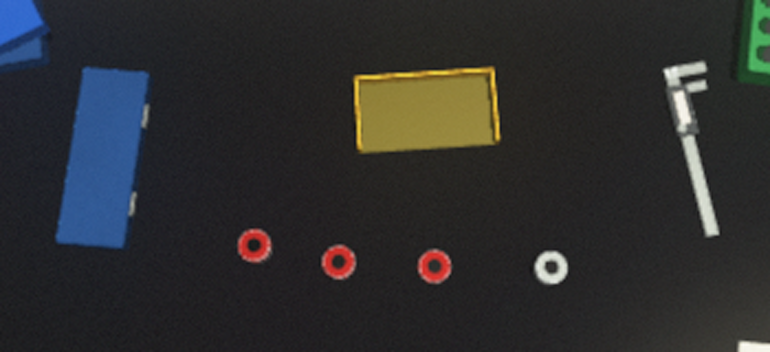

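View pics/scene0.png

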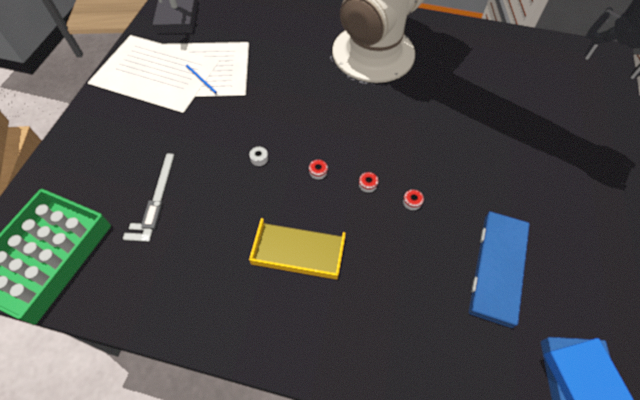

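```bash
python3 -m jog '[{"rotation":[0,0,5],"translation":[50,-137,0],"grip":0},{"rotation":[0,0,11],"translation":[100,-274,0],"grip":0},{"rotation":[0,0,11],"translation":[202,-553,0],"grip":0},{"rotation":[0,0,11],"translation":[202,-553,0],"grip":0},{"rotation":[0,0,11],"translation":[202,-553,0],"grip":0},{"rotation":[0,0,11],"translation":[202,-553,0],"grip":0},{"rotation":[0,0,11],"translation":[202,-553,0],"grip":0},{"rotation":[0,0,11],"translation":[202,-553,0],"grip":0},{"rotation":[0,0,11],"translation":[202,-553,0],"grip":0},{"rotation":[0,0,11],"translation":[202,-553,0],"grip":0},{"rotation":[0,0,11],"translation":[202,-553,0],"grip":0},{"rotation":[0,0,11],"translation":[202,-553,0],"grip":0},{"rotation":[0,0,11],"translation":[202,-553,0],"grip":0},{"rotation":[0,0,11],"translation":[202,-553,0],"grip":0},{"rotation":[0,0,11],"translation":[202,-553,0],"grip":0},{"rotation":[0,0,11],"translation":[202,-553,-50],"grip":0},{"rotation":[0,0,11],"translation":[202,-553,-80],"grip":0},{"rotation":[0,0,11],"translation":[202,-553,-110],"grip":0},{"rotation":[0,0,11],"translation":[202,-553,-130],"grip":0},{"rotation":[0,0,11],"translation":[202,-553,-130],"grip":0}]' 20
python3 - <<'E'
from h import *
# wrist view: reject circles from two-class check
o=readout.get_obs();im,d,i,f=cam("wrist");cv2.imwrite("pics/w1.png",im[:,:,::-1])
from scipy.spatial.transform import Rotation as R
T=np.eye(4);T[:3,:3]=R.from_euler("xyz",o["tcp_rot"],degrees=True).as_matrix();T[:3,3]=o["ee_pos"];T=T@np.array(i["tool_from_camera"])
h=cv2.cvtColor(im,cv2.COLOR_RGB2HSV);red=(((h[...,0]<8)|(h[...,0]>172))&(h[...,1]>110)&(h[...,2]>60)).astype(np.uint8)
k,l,s,c=cv2.connectedComponentsWithStats(red)
for j in range(1,k):
    if s[j,4]>100:
        vs,us=np.nonzero(l==j);P=np.array([w(u,v,d[v,u],i,f,T) for u,v in zip(us,vs) if d[v,u]>0]);m=np.median(P[:,2])
        Q=P[P[:,2]>.019];print(s[j],np.round((Q.min(0)+Q.max(0))/2,4),np.round(np.ptp(Q,axis=0),3))
E
```

```text
time: 3.2
ee_pos: [0.3991, -0.0387, 0.099]
tcp_rot: [-180.0, -0.2, 170.0]
wrist_force: [-0.3, 0.2, 0.5]
opening: -0.0002
grasp_force: 0.0
[432 223  41  38 141] [0.4445 0.0715 0.0202] [0.022 0.032 0.002]
[556 223  45  45 251] [0.4697 0.1799 0.0199] [0.031 0.028 0.002]
[ 439  229   43   41 1093] [0.456  0.0772 0.0237] [0.038 0.037 0.004]
[578 239  25  22 176] [0.4767 0.188  0.0239] [0.021 0.022 0.004]
```

View pics/w1.png

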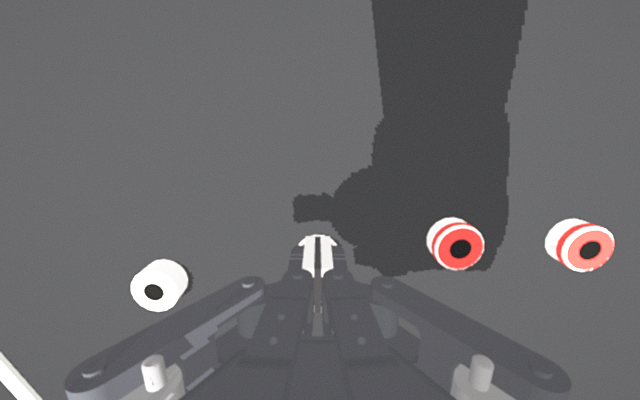

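```bash
python3 -m jog '[{"rotation":[0,0,0],"translation":[0,-1,-40],"grip":0},{"rotation":[0,0,0],"translation":[0,-1,-75],"grip":0},{"rotation":[0,0,0],"translation":[0,-1,-90],"grip":0},{"rotation":[0,0,0],"translation":[0,-1,-90],"grip":0},{"rotation":[0,0,0],"translation":[7,-2,-90],"grip":0},{"rotation":[0,0,0],"translation":[14,-3.5,-90],"grip":0},{"rotation":[0,0,0],"translation":[20,-4.5,-90],"grip":0},{"rotation":[0,0,0],"translation":[25,-5.5,-90],"grip":0},{"rotation":[0,0,0],"translation":[31,-6.5,-90],"grip":0},{"rotation":[0,0,0],"translation":[38,-7.7,-90],"grip":0},{"rotation":[0,0,0],"translation":[45,-8.9,-90],"grip":0},{"rotation":[0,0,0],"translation":[52,-10.1,-90],"grip":0},{"rotation":[0,0,0],"translation":[59,-11.4,-90],"grip":0},{"rotation":[0,0,0],"translation":[66,-12.6,-90],"grip":0},{"rotation":[0,0,0],"translation":[73,-13.8,-90],"grip":0},{"rotation":[0,0,0],"translation":[80,-15.1,-90],"grip":0},{"rotation":[0,0,0],"translation":[86,-16.1,-90],"grip":0},{"rotation":[0,0,0],"translation":[91,-17,-90],"grip":0},{"rotation":[0,0,0],"translation":[95,-17.7,-90],"grip":0},{"rotation":[0,0,0],"translation":[95,-17.7,-90],"grip":0}]'
cat > look.py <<'E'
from h import *
import sys
O=np.array([.663,-.037]);a=np.radians(4.4);ex=np.array([np.cos(a),np.sin(a)]);ey=np.array([-ex[1],ex[0]])
o=readout.get_obs();p=o["ee_pos"][:2]-O;print("tcp bay",np.round([p@ex,p@ey],3),o["time"],"z",o["ee_pos"][2],"F",o["wrist_force"])
for n in("top","scene"):
    im,d,i,f=cam(n);h=cv2.cvtColor(im,cv2.COLOR_RGB2HSV)
    red=(((h[...,0]<8)|(h[...,0]>172))&(h[...,1]>110)&(h[...,2]>60)).astype(np.uint8)
    k,l,s,c=cv2.connectedComponentsWithStats(red)
    for j in range(1,k):
        if s[j,4]>15:
            vs,us=np.nonzero(l==j);P=np.array([w(u,v,d[v,u],i,f) for u,v in zip(us,vs)]);P=P[(P[:,2]>.018)&(P[:,2]<.04)]
            if len(P)<5:continue
            m=((P.min(0)+P.max(0))/2);q=m[:2]-O;print(n,len(P),"world",np.round(m,3),"ptp",np.round(np.ptp(P,axis=0),3),"bay",np.round([q@ex,q@ey],3))
    if len(sys.argv)>1: cv2.imwrite(f"pics/{sys.argv[1]}_{n}.png",im[:,:,::-1])
E
python3 look.py p1
```

```text
time: 5.25
ee_pos: [0.4963, -0.058, 0.0113]
tcp_rot: [-180.0, 0.0, 169.8]
wrist_force: [1.1, 0.1, 0.6]
opening: -0.0002
grasp_force: 0.0
tcp bay [-0.168 -0.008] 5.25 z 0.01125498806115362 F [1.05373844 0.11133128 0.581189  ]
top 109 world [0.473 0.186 0.023] ptp [0.041 0.038 0.01 ] bay [-0.172  0.237]
top 105 world [0.455 0.077 0.022] ptp [0.038 0.037 0.009] bay [-0.199  0.129]
scene 143 world [0.454 0.075 0.023] ptp [0.035 0.038 0.006] bay [-0.2    0.128]
scene 162 world [ 0.527 -0.062  0.024] ptp [0.038 0.039 0.009] bay [-0.138 -0.015]
scene 159 world [0.475 0.186 0.024] ptp [0.038 0.041 0.008] bay [-0.17   0.236]
```

View pics/p1_scene.png

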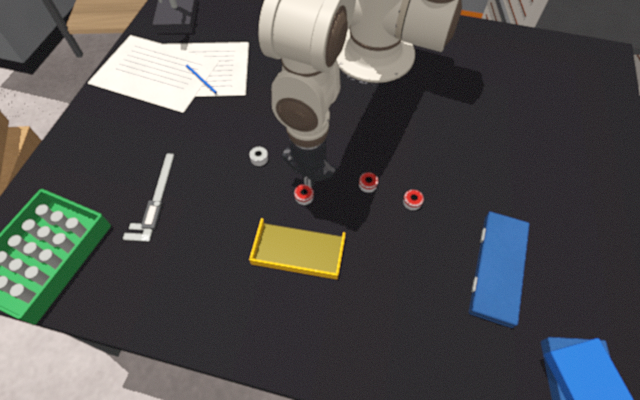

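```bash
python3 -m jog '[{"rotation":[0,0,0],"translation":[4,-0.7,-1],"grip":0},{"rotation":[0,0,0],"translation":[10,-1.8,-2],"grip":0},{"rotation":[0,0,0],"translation":[18,-3.2,-2],"grip":0},{"rotation":[0,0,0],"translation":[26,-4.6,-2],"grip":0},{"rotation":[0,0,0],"translation":[34,-6,-2],"grip":0},{"rotation":[0,0,0],"translation":[42,-7.5,-2],"grip":0},{"rotation":[0,0,0],"translation":[50,-9,-2],"grip":0},{"rotation":[0,0,0],"translation":[58,-10.4,-2],"grip":0},{"rotation":[0,0,0],"translation":[66,-11.8,-2],"grip":0},{"rotation":[0,0,0],"translation":[74,-13.3,-2],"grip":0},{"rotation":[0,0,0],"translation":[82,-14.7,-2],"grip":0},{"rotation":[0,0,0],"translation":[90,-16.1,-2],"grip":0},{"rotation":[0,0,0],"translation":[98,-17.6,-2],"grip":0},{"rotation":[0,0,0],"translation":[106,-19,-2],"grip":0},{"rotation":[0,0,0],"translation":[114,-20.4,-2],"grip":0},{"rotation":[0,0,0],"translation":[122,-21.9,-2],"grip":0},{"rotation":[0,0,0],"translation":[130,-23.3,-2],"grip":0},{"rotation":[0,0,0],"translation":[137,-24.6,-2],"grip":0},{"rotation":[0,0,0],"translation":[142,-25.5,-2],"grip":0},{"rotation":[0,0,0],"translation":[145,-26,-2],"grip":0}]'
python3 look.py p2
```

```text
time: 7.35
ee_pos: [0.6412, -0.0839, 0.0092]
tcp_rot: [180.0, -0.0, 169.8]
wrist_force: [-0.5, 0.2, -0.8]
opening: 0.0005
grasp_force: 0.6
tcp bay [-0.025 -0.045] 7.35 z 0.009222693539449378 F [-0.48564936  0.219      -0.81728267]
top 114 world [0.475 0.186 0.023] ptp [0.038 0.038 0.01 ] bay [-0.171  0.237]
top 104 world [0.455 0.077 0.023] ptp [0.038 0.037 0.009] bay [-0.198  0.129]
scene 146 world [0.454 0.075 0.024] ptp [0.037 0.039 0.008] bay [-0.2    0.128]
scene 164 world [0.475 0.186 0.023] ptp [0.037 0.042 0.009] bay [-0.17   0.237]
scene 191 world [ 0.672 -0.088  0.023] ptp [0.037 0.036 0.008] bay [ 0.005 -0.052]
```

```bash
python3 -m jog '[{"rotation":[0,0,0],"translation":[-8,1.4,0],"grip":0},{"rotation":[0,0,0],"translation":[-30,5,0],"grip":0},{"rotation":[0,0,0],"translation":[-55,10,10],"grip":0},{"rotation":[0,0,0],"translation":[-60,12,50],"grip":0},{"rotation":[0,0,0],"translation":[-60,12,90],"grip":0},{"rotation":[0,0,-5],"translation":[-90,46,90],"grip":0},{"rotation":[0,0,-10],"translation":[-120,80,90],"grip":0},{"rotation":[0,0,-15],"translation":[-150,112,90],"grip":0},{"rotation":[0,0,-17.2],"translation":[-190,145,90],"grip":0},{"rotation":[0,0,-17.2],"translation":[-231,183,90],"grip":0},{"rotation":[0,0,-17.2],"translation":[-231,183,90],"grip":0},{"rotation":[0,0,-17.2],"translation":[-231,183,90],"grip":0},{"rotation":[0,0,-17.2],"translation":[-231,183,90],"grip":0},{"rotation":[0,0,-17.2],"translation":[-231,183,90],"grip":0},{"rotation":[0,0,-17.2],"translation":[-231,183,60],"grip":0},{"rotation":[0,0,-17.2],"translation":[-231,183,30],"grip":0},{"rotation":[0,0,-17.2],"translation":[-231,183,10],"grip":0},{"rotation":[0,0,-17.2],"translation":[-231,183,0],"grip":0},{"rotation":[0,0,-17.2],"translation":[-231,183,0],"grip":0},{"rotation":[0,0,-17.2],"translation":[-231,183,0],"grip":0}]'
python3 look.py
```

```text
time: 9.45
ee_pos: [0.4105, 0.0989, 0.01]
tcp_rot: [180.0, 0.0, 152.6]
wrist_force: [-0.4, 0.4, 0.3]
opening: -0.0002
grasp_force: 0.0
tcp bay [-0.241  0.155] 9.45 z 0.010011249947362296 F [-0.40472399  0.40817711  0.27263858]
top 99 world [ 0.671 -0.088  0.023] ptp [0.039 0.036 0.01 ] bay [ 0.004 -0.051]
scene 156 world [0.454 0.075 0.024] ptp [0.037 0.037 0.007] bay [-0.2    0.128]
scene 154 world [0.475 0.185 0.024] ptp [0.037 0.039 0.008] bay [-0.171  0.235]
scene 184 world [ 0.672 -0.088  0.024] ptp [0.037 0.037 0.009] bay [ 0.005 -0.052]
```

```bash
python3 -m jog '[{"rotation":[0,0,0],"translation":[5,-2.6,-1],"grip":0},{"rotation":[0,0,0],"translation":[10,-5.2,-1],"grip":0},{"rotation":[0,0,0],"translation":[14,-7.3,-1],"grip":0},{"rotation":[0,0,0],"translation":[18,-9.3,-1],"grip":0},{"rotation":[0,0,0],"translation":[23,-11.9,-1],"grip":0},{"rotation":[0,0,0],"translation":[30,-15.5,-1],"grip":0},{"rotation":[0,0,0],"translation":[37,-19.2,-1],"grip":0},{"rotation":[0,0,0],"translation":[44,-22.8,-1],"grip":0},{"rotation":[0,0,0],"translation":[51,-26.4,-1],"grip":0},{"rotation":[0,0,0],"translation":[58,-30,-1],"grip":0},{"rotation":[0,0,0],"translation":[65,-33.7,-1],"grip":0},{"rotation":[0,0,0],"translation":[72,-37.3,-1],"grip":0},{"rotation":[0,0,0],"translation":[79,-40.9,-1],"grip":0},{"rotation":[0,0,0],"translation":[86,-44.5,-1],"grip":0},{"rotation":[0,0,0],"translation":[93,-48.2,-1],"grip":0},{"rotation":[0,0,0],"translation":[100,-51.8,-1],"grip":0},{"rotation":[0,0,0],"translation":[107,-55.4,-1],"grip":0},{"rotation":[0,0,0],"translation":[113,-58.5,-1],"grip":0},{"rotation":[0,0,0],"translation":[117,-60.6,-1],"grip":0},{"rotation":[0,0,0],"translation":[120,-62.2,-1],"grip":0}]'
python3 look.py
```

```text
time: 11.55
ee_pos: [0.5301, 0.0367, 0.0082]
tcp_rot: [-180.0, -0.0, 152.6]
wrist_force: [-1.5, 0.5, -0.5]
opening: 0.0002
grasp_force: 0.7
tcp bay [-0.127  0.084] 11.55 z 0.008218950953339032 F [-1.47639853  0.50329538 -0.45094651]
top 104 world [ 0.671 -0.088  0.024] ptp [0.039 0.036 0.012] bay [ 0.004 -0.051]
top 112 world [0.475 0.186 0.023] ptp [0.038 0.038 0.009] bay [-0.171  0.237]
scene 165 world [0.475 0.186 0.024] ptp [0.038 0.041 0.007] bay [-0.17   0.236]
scene 170 world [0.558 0.021 0.024] ptp [0.037 0.04  0.007] bay [-0.1    0.066]
scene 187 world [ 0.673 -0.088  0.024] ptp [0.037 0.036 0.009] bay [ 0.006 -0.052]
```

```bash
python3 -m jog '[{"rotation":[0,0,0],"translation":[3,-1.5,0],"grip":0},{"rotation":[0,0,0],"translation":[8,-4.1,0],"grip":0},{"rotation":[0,0,0],"translation":[15,-7.7,0],"grip":0},{"rotation":[0,0,0],"translation":[22,-11.3,0],"grip":0},{"rotation":[0,0,0],"translation":[29,-14.9,0],"grip":0},{"rotation":[0,0,0],"translation":[36,-18.5,0],"grip":0},{"rotation":[0,0,0],"translation":[43,-22.1,0],"grip":0},{"rotation":[0,0,0],"translation":[50,-25.7,0],"grip":0},{"rotation":[0,0,0],"translation":[57,-29.4,0],"grip":0},{"rotation":[0,0,0],"translation":[64,-33,0],"grip":0},{"rotation":[0,0,0],"translation":[71,-36.6,0],"grip":0},{"rotation":[0,0,0],"translation":[78,-40.2,0],"grip":0},{"rotation":[0,0,0],"translation":[85,-43.8,0],"grip":0},{"rotation":[0,0,0],"translation":[92,-47.4,0],"grip":0},{"rotation":[0,0,0],"translation":[98,-50.5,0],"grip":0},{"rotation":[0,0,0],"translation":[104,-53.6,0],"grip":0},{"rotation":[0,0,0],"translation":[108,-55.7,0],"grip":0},{"rotation":[0,0,0],"translation":[110,-56.7,0],"grip":0},{"rotation":[0,0,0],"translation":[110,-56.7,0],"grip":0}]'
python3 look.py
```

```text
time: 13.55
ee_pos: [0.64, -0.02, 0.0082]
tcp_rot: [-180.0, 0.0, 152.6]
wrist_force: [-0.8, 0.7, -0.2]
opening: -0.0002
grasp_force: 0.0
tcp bay [-0.022  0.019] 13.55 z 0.008210279290555515 F [-0.76732632  0.72077024 -0.2101394 ]
top 45 world [ 0.671 -0.097  0.023] ptp [0.035 0.018 0.009] bay [ 0.003 -0.06 ]
top 115 world [0.475 0.186 0.024] ptp [0.038 0.038 0.011] bay [-0.171  0.237]
scene 163 world [0.476 0.186 0.023] ptp [0.038 0.042 0.008] bay [-0.169  0.237]
scene 193 world [ 0.672 -0.088  0.023] ptp [0.036 0.038 0.008] bay [ 0.005 -0.052]
scene 198 world [ 0.668 -0.034  0.024] ptp [0.038 0.037 0.009] bay [0.005 0.003]
```

```bash
python3 -m jog '[{"rotation":[0,0,0],"translation":[-8,4.1,0],"grip":0},{"rotation":[0,0,0],"translation":[-30,15,0],"grip":0},{"rotation":[0,0,0],"translation":[-53,26,10],"grip":0},{"rotation":[0,0,0],"translation":[-60,28,50],"grip":0},{"rotation":[0,0,0],"translation":[-60,28,90],"grip":0},{"rotation":[0,0,-7],"translation":[-80,65,90],"grip":0},{"rotation":[0,0,-14],"translation":[-100,102,90],"grip":0},{"rotation":[0,0,-21],"translation":[-120,140,90],"grip":0},{"rotation":[0,0,-28],"translation":[-140,178,90],"grip":0},{"rotation":[0,0,-35],"translation":[-162,215,90],"grip":0},{"rotation":[0,0,-41.2],"translation":[-183,252.5,90],"grip":0},{"rotation":[0,0,-41.2],"translation":[-183,252.5,90],"grip":0},{"rotation":[0,0,-41.2],"translation":[-183,252.5,90],"grip":0},{"rotation":[0,0,-41.2],"translation":[-183,252.5,90],"grip":0},{"rotation":[0,0,-41.2],"translation":[-183,252.5,60],"grip":0},{"rotation":[0,0,-41.2],"translation":[-183,252.5,30],"grip":0},{"rotation":[0,0,-41.2],"translation":[-183,252.5,10],"grip":0},{"rotation":[0,0,-41.2],"translation":[-183,252.5,0],"grip":0},{"rotation":[0,0,-41.2],"translation":[-183,252.5,0],"grip":0},{"rotation":[0,0,-41.2],"translation":[-183,252.5,0],"grip":0}]'
python3 look.py
```

```text
time: 15.65
ee_pos: [0.4575, 0.2325, 0.0092]
tcp_rot: [179.9, -0.0, 111.4]
wrist_force: [0.3, -0.5, 0.9]
opening: -0.0
grasp_force: 0.0
tcp bay [-0.184  0.284] 15.65 z 0.009192058563167866 F [ 0.28650082 -0.50285566  0.91298838]
top 112 world [ 0.667 -0.033  0.023] ptp [0.038 0.038 0.01 ] bay [0.005 0.004]
top 94 world [ 0.671 -0.088  0.022] ptp [0.038 0.036 0.008] bay [ 0.004 -0.051]
top 108 world [0.475 0.186 0.024] ptp [0.038 0.038 0.011] bay [-0.171  0.237]
scene 159 world [0.475 0.187 0.024] ptp [0.038 0.039 0.008] bay [-0.17   0.237]
scene 189 world [ 0.673 -0.088  0.024] ptp [0.037 0.036 0.007] bay [ 0.006 -0.052]
scene 192 world [ 0.668 -0.034  0.023] ptp [0.037 0.037 0.008] bay [0.005 0.002]
```

```bash
python3 -m jog '[{"rotation":[0,0,0],"translation":[2,-5,-1],"grip":0},{"rotation":[0,0,0],"translation":[4,-10,-1],"grip":0},{"rotation":[0,0,0],"translation":[5.5,-14,-1],"grip":0},{"rotation":[0,0,0],"translation":[7,-18,-1],"grip":0},{"rotation":[0,0,0],"translation":[9,-23,-1],"grip":0},{"rotation":[0,0,0],"translation":[11.8,-30,-1],"grip":0},{"rotation":[0,0,0],"translation":[14.5,-37,-1],"grip":0},{"rotation":[0,0,0],"translation":[17.3,-44,-1],"grip":0},{"rotation":[0,0,0],"translation":[20,-51,-1],"grip":0},{"rotation":[0,0,0],"translation":[22.8,-58,-1],"grip":0},{"rotation":[0,0,0],"translation":[25.5,-65,-1],"grip":0},{"rotation":[0,0,0],"translation":[28.2,-72,-1],"grip":0},{"rotation":[0,0,0],"translation":[31,-79,-1],"grip":0},{"rotation":[0,0,0],"translation":[33.7,-86,-1],"grip":0},{"rotation":[0,0,0],"translation":[36.5,-93,-1],"grip":0},{"rotation":[0,0,0],"translation":[39.2,-100,-1],"grip":0},{"rotation":[0,0,0],"translation":[42,-107,-1],"grip":0},{"rotation":[0,0,0],"translation":[44.3,-113,-1],"grip":0},{"rotation":[0,0,0],"translation":[45.9,-117,-1],"grip":0},{"rotation":[0,0,0],"translation":[47,-120,-1],"grip":0}]'
python3 look.py
```

```text
time: 17.75
ee_pos: [0.5039, 0.1123, 0.0072]
tcp_rot: [-180.0, -0.0, 111.4]
wrist_force: [-1.0, 3.2, 1.0]
opening: 0.0001
grasp_force: 1.0
tcp bay [-0.147  0.161] 17.75 z 0.007228194864792051 F [-0.95757155  3.20337361  0.9574693 ]
top 102 world [ 0.667 -0.033  0.022] ptp [0.038 0.038 0.009] bay [0.005 0.004]
top 95 world [ 0.671 -0.088  0.023] ptp [0.039 0.036 0.01 ] bay [ 0.004 -0.051]
top 29 world [0.517 0.071 0.023] ptp [0.03  0.012 0.008] bay [-0.137  0.119]
scene 169 world [0.516 0.082 0.024] ptp [0.038 0.038 0.008] bay [-0.137  0.13 ]
scene 188 world [ 0.672 -0.088  0.024] ptp [0.038 0.036 0.009] bay [ 0.005 -0.052]
scene 193 world [ 0.668 -0.034  0.024] ptp [0.036 0.037 0.008] bay [0.006 0.003]
```

```bash
python3 -m jog '[{"rotation":[0,0,0],"translation":[1.5,-4,0],"grip":0},{"rotation":[0,0,0],"translation":[3.9,-10,0],"grip":0},{"rotation":[0,0,0],"translation":[6.7,-17,0],"grip":0},{"rotation":[0,0,0],"translation":[9.4,-24,0],"grip":0},{"rotation":[0,0,0],"translation":[12.1,-31,0],"grip":0},{"rotation":[0,0,0],"translation":[14.9,-38,0],"grip":0},{"rotation":[0,0,0],"translation":[17.6,-45,0],"grip":0},{"rotation":[0,0,0],"translation":[20.4,-52,0],"grip":0},{"rotation":[0,0,0],"translation":[22.7,-58,0],"grip":0},{"rotation":[0,0,0],"translation":[24.7,-63,0],"grip":0},{"rotation":[0,0,0],"translation":[26.3,-67,0],"grip":0},{"rotation":[0,0,0],"translation":[27.5,-70,0],"grip":0},{"rotation":[0,0,0],"translation":[27.5,-70,0],"grip":0},{"rotation":[0,0,0],"translation":[24.5,-62,0],"grip":0},{"rotation":[0,0,0],"translation":[18,-45,0],"grip":0},{"rotation":[0,0,0],"translation":[12,-35,20],"grip":0},{"rotation":[0,0,0],"translation":[12,-35,60],"grip":0},{"rotation":[0,0,0],"translation":[12,-35,80],"grip":0},{"rotation":[0,0,0],"translation":[12,-35,80],"grip":0}]'
python3 look.py p5
```

```text
time: 19.75
ee_pos: [0.5172, 0.0788, 0.0908]
tcp_rot: [179.7, 0.1, 111.5]
wrist_force: [0.3, -0.5, -0.1]
opening: -0.0
grasp_force: 0.0
tcp bay [-0.136  0.127] 19.75 z 0.09078092844922432 F [ 0.32578401 -0.47851283 -0.06709038]
top 103 world [ 0.667 -0.033  0.024] ptp [0.038 0.038 0.012] bay [0.005 0.004]
top 98 world [ 0.671 -0.088  0.024] ptp [0.038 0.036 0.011] bay [ 0.004 -0.051]
top 98 world [0.544 0.012 0.024] ptp [0.036 0.038 0.011] bay [-0.114  0.058]
scene 169 world [0.542 0.013 0.024] ptp [0.039 0.037 0.008] bay [-0.116  0.059]
scene 184 world [ 0.672 -0.088  0.024] ptp [0.037 0.037 0.01 ] bay [ 0.005 -0.052]
scene 191 world [ 0.667 -0.034  0.023] ptp [0.038 0.037 0.008] bay [0.004 0.003]
```

```bash
python3 -m jog '[{"rotation":[0,0,-8],"translation":[-10,0,0],"grip":0},{"rotation":[0,0,-16],"translation":[-20,-10,0],"grip":0},{"rotation":[0,0,-24],"translation":[-24,-20,0],"grip":0},{"rotation":[0,0,-32],"translation":[-24,-30,0],"grip":0},{"rotation":[0,0,-40],"translation":[-24,-40,0],"grip":0},{"rotation":[0,0,-48],"translation":[-24,-50,0],"grip":0},{"rotation":[0,0,-56],"translation":[-24,-60,0],"grip":0},{"rotation":[0,0,-64],"translation":[-24,-70,0],"grip":0},{"rotation":[0,0,-72],"translation":[-24,-70,0],"grip":0},{"rotation":[0,0,-80],"translation":[-24,-70,0],"grip":0},{"rotation":[0,0,-88],"translation":[-24,-70,0],"grip":0},{"rotation":[0,0,-96],"translation":[-24,-70,0],"grip":0},{"rotation":[0,0,-104],"translation":[-24,-70,0],"grip":0},{"rotation":[0,0,-107.6],"translation":[-24,-70,0],"grip":0},{"rotation":[0,0,-107.6],"translation":[-24,-70,0],"grip":0},{"rotation":[0,0,-107.6],"translation":[-24,-70,-40],"grip":0},{"rotation":[0,0,-107.6],"translation":[-24,-70,-70],"grip":0},{"rotation":[0,0,-107.6],"translation":[-24,-70,-82],"grip":0},{"rotation":[0,0,-107.6],"translation":[-24,-70,-82],"grip":0},{"rotation":[0,0,-107.6],"translation":[-24,-70,-82],"grip":0}]'
python3 look.py p6
```

```text
time: 21.85
ee_pos: [0.4922, 0.0078, 0.0061]
tcp_rot: [-180.0, -0.0, 3.9]
wrist_force: [-0.5, -0.6, 0.5]
opening: -0.0001
grasp_force: 0.0
tcp bay [-0.167  0.058] 21.85 z 0.006118751427957477 F [-0.46872832 -0.58776074  0.46666739]
top 61 world [ 0.672 -0.033  0.022] ptp [0.029 0.038 0.008] bay [0.009 0.003]
top 100 world [ 0.671 -0.088  0.024] ptp [0.038 0.035 0.012] bay [ 0.004 -0.051]
scene 164 world [0.543 0.014 0.023] ptp [0.038 0.038 0.008] bay [-0.116  0.06 ]
scene 186 world [ 0.672 -0.088  0.024] ptp [0.036 0.038 0.007] bay [ 0.005 -0.052]
scene 190 world [ 0.668 -0.034  0.023] ptp [0.036 0.037 0.009] bay [0.005 0.003]
```

View pics/p6_scene.png

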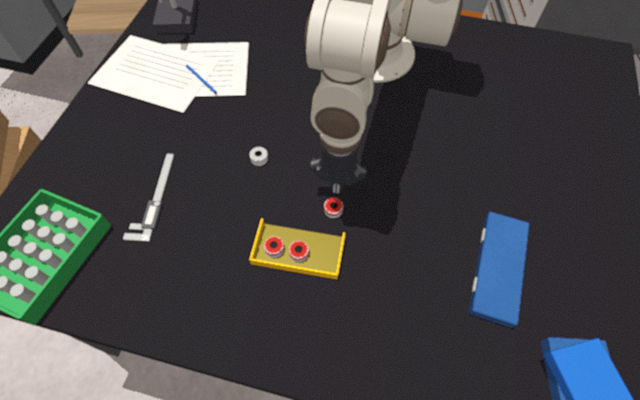

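```bash
python3 -m jog '[{"rotation":[0,0,0],"translation":[0,1.5,2],"grip":0},{"rotation":[0,0,0],"translation":[5,1.9,2],"grip":0},{"rotation":[0,0,0],"translation":[10,2.2,2],"grip":0},{"rotation":[0,0,0],"translation":[14,2.5,2],"grip":0},{"rotation":[0,0,0],"translation":[18,2.7,2],"grip":0},{"rotation":[0,0,0],"translation":[23,3.1,2],"grip":0},{"rotation":[0,0,0],"translation":[30,3.5,2],"grip":0},{"rotation":[0,0,0],"translation":[37,4,2],"grip":0},{"rotation":[0,0,0],"translation":[44,4.5,2],"grip":0},{"rotation":[0,0,0],"translation":[51,5,2],"grip":0},{"rotation":[0,0,0],"translation":[56,5.3,2],"grip":0},{"rotation":[0,0,0],"translation":[60,5.6,2],"grip":0},{"rotation":[0,0,0],"translation":[60,5.6,2],"grip":0}]'
python3 look.py
```

```text
time: 23.25
ee_pos: [0.5523, 0.0133, 0.0072]
tcp_rot: [-180.0, -0.0, 3.8]
wrist_force: [-0.6, -0.4, -0.3]
opening: -0.0001
grasp_force: 0.0
tcp bay [-0.106  0.059] 23.25 z 0.007248248646582578 F [-0.56617255 -0.40350638 -0.32104928]
top 105 world [ 0.671 -0.088  0.023] ptp [0.038 0.036 0.009] bay [ 0.004 -0.051]
scene 175 world [0.584 0.014 0.023] ptp [0.037 0.04  0.009] bay [-0.075  0.057]
scene 186 world [ 0.673 -0.088  0.024] ptp [0.038 0.036 0.008] bay [ 0.006 -0.052]
scene 196 world [ 0.668 -0.034  0.024] ptp [0.036 0.037 0.007] bay [0.005 0.003]
```

```bash
python3 -m jog '[{"rotation":[0,0,0],"translation":[3,0.2,0],"grip":0},{"rotation":[0,0,0],"translation":[8,0.6,0],"grip":0},{"rotation":[0,0,0],"translation":[15,1.1,0],"grip":0},{"rotation":[0,0,0],"translation":[22,1.6,0],"grip":0},{"rotation":[0,0,0],"translation":[29,2.1,0],"grip":0},{"rotation":[0,0,0],"translation":[36,2.6,0],"grip":0},{"rotation":[0,0,0],"translation":[43,3.1,0],"grip":0},{"rotation":[0,0,0],"translation":[50,3.6,0],"grip":0},{"rotation":[0,0,0],"translation":[57,4.1,0],"grip":0},{"rotation":[0,0,0],"translation":[64,4.6,0],"grip":0},{"rotation":[0,0,0],"translation":[71,5.1,0],"grip":0},{"rotation":[0,0,0],"translation":[76,5.5,0],"grip":0},{"rotation":[0,0,0],"translation":[80,5.8,0],"grip":0},{"rotation":[0,0,0],"translation":[80,5.8,0],"grip":0},{"rotation":[0,0,0],"translation":[72,5.2,0],"grip":0},{"rotation":[0,0,0],"translation":[50,3.6,0],"grip":0},{"rotation":[0,0,0],"translation":[20,1.5,20],"grip":0},{"rotation":[0,0,0],"translation":[-10,0,60],"grip":0},{"rotation":[0,0,0],"translation":[-40,0,100],"grip":0},{"rotation":[0,0,0],"translation":[-80,0,130],"grip":0}]'
python3 -m jog '[{"rotation":[0,0,0],"translation":[-40,0,20],"grip":0},{"rotation":[0,0,0],"translation":[-80,0,40],"grip":0},{"rotation":[0,0,0],"translation":[-80,0,40],"grip":0},{"rotation":[0,0,0],"translation":[-80,0,40],"grip":0},{"rotation":[0,0,0],"translation":[-80,0,40],"grip":0}]'
python3 look.py p8; python3 -c "
import cv2;a=cv2.imread('pics/p8_scene.png')[120:320,100:500];cv2.imwrite('pics/p8c.png',cv2.resize(a,None,fx=2,fy=2))"
```

```text
time: 25.35
ee_pos: [0.4708, 0.0132, 0.1394]
tcp_rot: [180.0, -0.1, 3.8]
wrist_force: [0.1, 0.8, 1.6]
opening: -0.0004
grasp_force: 0.0
time: 25.85
ee_pos: [0.392, 0.0133, 0.1766]
tcp_rot: [180.0, 0.0, 3.8]
wrist_force: [-0.2, -0.1, 0.1]
opening: 0.0002
grasp_force: 0.0
tcp bay [-0.266  0.071] 25.85 z 0.17663869146187336 F [-0.20482359 -0.09729134  0.05533224]
top 108 world [ 0.667 -0.033  0.024] ptp [0.039 0.038 0.012] bay [0.005 0.004]
top 114 world [ 0.671 -0.088  0.023] ptp [0.039 0.036 0.011] bay [ 0.004 -0.051]
top 101 world [0.663 0.023 0.023] ptp [0.035 0.038 0.009] bay [0.004 0.06 ]
scene 185 world [ 0.673 -0.088  0.024] ptp [0.038 0.037 0.008] bay [ 0.006 -0.052]
scene 186 world [ 0.668 -0.034  0.023] ptp [0.037 0.037 0.007] bay [0.005 0.003]
scene 190 world [0.663 0.022 0.023] ptp [0.036 0.038 0.008] bay [0.005 0.059]
```

View pics/p8c.png

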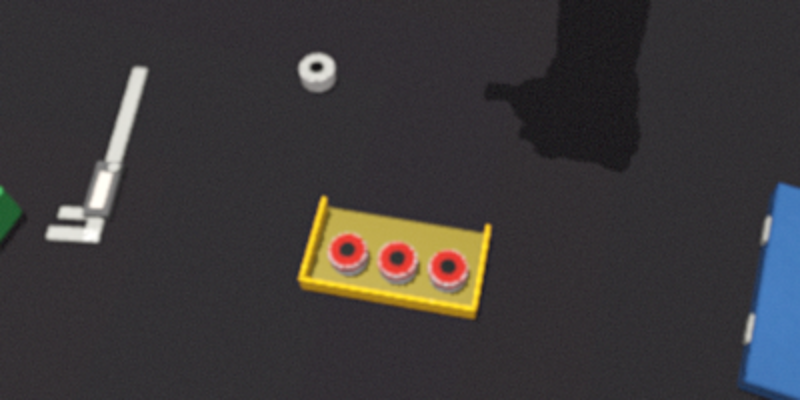

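The crop shows all three red sleeves standing inside the bay at (348,250), (398,258) and (448,267). The bare sleeve at (317,70), the caliper and the case have not moved.

```bash
python3 -c "
from workcell import bot;print(bot.job_done())"
```

```text
the job is handed in; nothing more can be done
None
```

All three red-topped sleeves stand upright and wholly inside the reject bay, the bare sleeve, caliper and case were left untouched, and the job was handed in at about 26 s.

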